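Set the tilt table on its spacer

TASK

Set the hinged tilt table to the slope of the middle-thickness spacer: lift the plate by its upright tab, lay that spacer flat and lengthwise along the middle of the deck with its end under the roller, butting squarely against the stop rib behind it, then gently press the plate down until its roller rests on the spacer. Leave the other two spacers in their rack and everything else on the table where it is.

Things in the scene. Friction and masses are not known exactly. Their poses are not given: they have to be found in the camera images.
- stand: Fixed aluminium tilt table (sine plate) for sloping vials. Its deck is 250 long (x) x 120 wide (y) x 10 high. Origin on the table surface under the deck's middle, straight below the roller when the plate is down; x runs along the deck towards the hinge, z up. Open front end of the deck at x = -125 (robot's side), plate's free edge at -8 when down, hinge at +110.
- stop (a point): Middle of the front face of the stop rib on the deck (70 wide, 10 high above the deck), under the plate, hidden from above: x = +12, 15 above the table, in the stand's frame and axes. A spacer butting it has its centre at x = -22 and sticks out about 48 mm in front of the plate.
- hinge (a point): Middle of the hinge axis, fixed, 18 mm above the table, stand's axes (hinge axis along y). The hinge is stiff: the plate stays where it is left. At the tab it takes about 6 to 12 N to lift the plate and 2 to 6 N to push it down.
- plate (a joint): Hinge angle in rad: 0 = plate level, roller on the deck; grows as the free edge (robot's side) rises; limit 0.62. The roller's underside stands 110 sin(angle) mm above the deck, so on a spacer of thickness t mm the angle is asin(t/110). Plate: 132 long x 94 wide x 8 thick, top 12 mm above the hinge-roller line; three vials fixed on it near the hinge stand 19 mm above it.
- tab (a point): Grip point on the upright dark steel tab near the plate's free edge: tab 24 along x, 12 thick across y, 34 high. The point is on its middle plane, 22 above the plate's top, 12 below the tab's top; 96 from the hinge axis along the plate and 34 above the hinge-roller line. Moves and tilts with the plate (x along it towards the hinge).
- roller (a point): Middle of the axis of the steel roller (16 dia, 90 long, along y) under the plate's free edge, 110 mm from the hinge axis; moves with the plate.
- rack: Fixed black plastic rack, 60 long (x) x 135 wide (y) x 34 high, with three slots along x side by side (pitch 43), floor 12 mm above the table, walls 6 thick on the long sides, open at both ends. Origin on the table under its centre.
- spacer_mid: The middle one of three bare aluminium spacers: 68 long (x) x 34 wide (y) x 24 thick (z), 0.12 to 0.21 kg. Origin at the centre of its underside. It lies flat in any one of the three slots, its top 2 mm above the walls and its ends 4 mm out of the rack, so in the rack it can only be taken by its two ends.
- spacer_thin: Spacer of the same outline, 16 thick, in another slot. Stays there.
- spacer_thick: Spacer of the same outline, 32 thick, in another slot. Stays there.
- vial_a: Small glass vial with white cap, 26 dia x 50 high, origin under its centre; bystander.
- vial_b: Another such vial; bystander.
- white_jar: White plastic jar, 60 dia x 85 high, origin under its centre; bystander.
- brown_bottle: Brown glass bottle, 52 dia x 100 high, origin under its centre; bystander.
- water_bottle: Clear water bottle, 64 dia x 210 high, origin under its centre; bystander.
- cap: Loose white cap lying on the table, 28 dia x 12 high; bystander.
Not all that is in view belongs to the job. What is shaped like the spacer_mid but brown is not meant.

How it is judged (in metres and radians):
On the way, in this order (a step that is already met when the one before it is completed fails the run):
1. the plate is raised far enough for the spacer to pass under the roller (value of joint plate above 0.24 rad), for 0.2 s.
2. the middle spacer lies flat on the deck, under the roller, against the stop rib (x of spacer_mid in the frame of stand between -0.027 and -0.019 m and y of spacer_mid in the frame of stand between -0.012 and 0.012 m and z of spacer_mid in the frame of stand between 0.007 and 0.013 m and angle between the x axis of spacer_mid and the x axis of stand, either way round below 0.09 rad and angle between spacer_mid's own z axis and vertical below 0.05 rad), for 0.2 s.
At the end, for the whole second after the job is handed in: The middle spacer lies flat on the deck within 12 mm of its middle line, parallel to it within 0.09 rad, its inner end within about 5 mm of the stop rib, and at rest; the plate is down on it, hinge angle 0.203 to 0.233 rad (0.22 ideal) (all of step 2 and value of joint plate between 0.203 and 0.233 rad and linear speed of spacer_mid below 0.01 m/s); the robot touches nothing.
It fails at once if another spacer is moved more than 20 mm (distance of any of spacer_thin, spacer_thick from where it was at the start of the episode above 0.02 m).
It fails at once if a vial, jar, bottle or the cap is moved more than 30 mm (distance of any of vial_a, vial_b, white_jar, brown_bottle, water_bottle, cap from where it was at the start of the episode above 0.03 m).
It fails at once if the spacer is rammed into the stop or the plate pressed hard onto it (over 120 N between spacer and tilt table) (contact force between stand and spacer_mid above 120 N).
It also fails if it takes over 66 s, if anything falls off the work surface, if the arm or the gripper's body presses on something with over 40 N, if the wrist force passes 120 N, or if a joint passes its speed limit or range.

ROBOT

A 7-joint arm with a two-finger parallel gripper is mounted at the origin on the work surface. World frame = base frame: x ahead of the robot, y to its left, z up, the work surface at z = 0. Lengths are in mm, angles in rad, forces in N, time in s.
With the tool pointing down it reaches from about 400 to 875 mm from the base axis. Payload 19.3 kg.
Tool frame: the origin (TCP) lies at the very end of the fingers, on their centre line; the grasp point (between the pads) lies 19 mm behind it (grip_point_offset is the z of the grasp point in the tool frame, in mm); z points along the fingers, y is the line along which they close (so a half turn about z gives the same grasp; the last joint's range is limited). The gripper opens to 85 mm and grips with 20 to 120 N. Pads are 22 mm wide; open, the fingers measure 114 mm over their backs; the gripper's body (76 mm by 85 mm) begins 54 mm behind the grasp point. The pads swing forward as they close: fully open they stand 13 mm farther back than shut.
Start: joints at [1.054, 0.521, -0.036, 1.599, 0.021, 1.021, -0.113], TCP at [270.023, -563.651, 231.291] pointing down, gripper open.
Joint ranges: [-2.91, 2.91], [-0.3, 2.13], [-1.5, 1.42], [0.17, 2.43], [-1.26, 4.41], [0.16, 1.93], [-2.52, 2.52]. Speed limits (rad/s): [1.89, 1.89, 2.39, 2.39, 3.01, 3.01, 3.01].

INTERFACE

Orientations are given as a 3x3 rotation matrix whose columns are the frame's x, y, z axes.
In Python, from workcell import movep, movel, goto_joints, open_gripper, clamp, wait, inverse_kinematics, read_state, camera, PlanningError, finish_job, grip_point_offset gives the robot as it stands. Calls block until the motion is done:
- movep(position, orientation): joint-space move of the TCP to a pose.
- movel(position, frame=None, max_speed=150, guard=None): straight line of the TCP; frame=None keeps the orientation; max_speed is the mean speed in mm/s. With guard (N) it stops when the force on the tool has changed by that much, and returns True; else False.
- goto_joints(angles): joint-space move.
- open_gripper() and clamp(): open the fingers fully, or close them until they stop; the grip force is fixed at half the most.
- wait(seconds).
- inverse_kinematics(position, orientation): joint angles nearest the present ones, or None.
- read_state(): the state.
- camera(name): name is "side" or "top" or "wrist"; returns a dict with "image" (480x640x3 uint8, blue, green, red), "range_z" (480x640 float32, mm along the optical axis (not along the pixel's ray), 0 where there is no reading), "fx", "fy", "cx", "cy" (pixels), "cam_to_world" (4x4, takes a point from camera to world coordinates). Camera axes: x right, y up, looking along -z (the intrinsics and any distortion apply to the point x, -y, -z); pixel columns grow to the right and rows downward; lengths in mm; the calibration is good to about 2 mm. A picture is of the moment at which its call begins.
A pose or a line that the arm cannot do raises PlanningError and nothing moves.
- finish_job(): hands the job in; it is judged then, once.
The state is a dict: "time": time; "qpos": joint angles; "qvel": joint speeds; "joint_efforts": joint torques, N m; "eef_pos": TCP position; "tool_rot": TCP orientation; "ft_force": force on the tool from outside, world axes, zero at the start; "torque": the same for the moment, N m; "finger_gap": finger opening in mm; "gripper_force": force on a finger pad.
Only numpy, scipy, OpenCV 4.12 (cv2) and the standard library are available. Lean on these libraries where they do the work, as an engineer would, in place of code of your own. Each camera call takes 0.05 s, during which the arm holds its last target. There are 200 camera calls.

## Working session

There is one attempt and no reset: what is moved stays moved. The work goes in short steps, each a Python script; the robot and the scene stay as the last script left them, time stands still between calls to the robot, and variables do not carry over. Pictures are saved under pics/ and viewed, at most 10 in all, crops included, and the job is handed in when it is done.

```bash
ls; mkdir -p pics; python3 - <<'E'
from workcell import *
import cv2,numpy as np,pickle
print(read_state(), grip_point_offset)
for n in ["top","side"]:
    c=camera(n); cv2.imwrite(f"pics/{n}0.png",c["image"]); pickle.dump(c,open(f"{n}0.pkl","wb"))
    print(n,c["fx"],c["cx"],c["cy"],c["cam_to_world"].round(2).tolist(),{k:v for k,v in c.items() if k not in("image","range_z","cam_to_world")})
E
```

```text
pics
{'time': 0.0, 'qpos': array([ 1.05381331,  0.52197596, -0.03628464,  1.60001969,  0.02122146,
        1.02112859, -0.11280588]), 'qvel': array([-1.29804503e-03, -4.66943499e-06,  1.03051875e-03, -1.00963773e-03,
        8.04980693e-04,  8.13599998e-04, -5.35317546e-04]), 'joint_efforts': array([-1.07495322e-03, -9.27126002e+01,  1.97923064e+00, -3.69926977e+01,
        1.76764122e-02,  8.27162003e-03, -7.87523902e-06]), 'eef_pos': array([ 269.82686275, -563.36422542,  230.74576197]), 'tool_rot': array([[ 9.01859612e-01,  4.32028791e-01, -6.03586640e-04],
       [ 4.32029195e-01, -9.01859093e-01,  9.74839450e-04],
       [-1.23191390e-04, -1.13993538e-03, -9.99999343e-01]]), 'ft_force': array([-0.46255223,  0.57006405,  0.63606263]), 'torque': array([ 0.06948275, -0.00030739, -0.017205  ]), 'gripper_force': 0.0, 'finger_gap': 85.4370052294372} -18.700000000000003
top 444.00633537506314 317.99447153714186 243.2396549244731 [[-0.03, 0.98, -0.2, 405.11], [-1.0, -0.03, 0.01, -40.31], [0.0, 0.2, 0.98, 929.05], [0.0, 0.0, 0.0, 1.0]] {'fx': 444.00633537506314, 'fy': 444.00633537506314, 'cx': 317.99447153714186, 'cy': 243.2396549244731}
side 497.2052120290982 317.4096124188222 241.46765703635776 [[-0.71, 0.34, -0.61, -35.63], [-0.7, -0.36, 0.62, 549.77], [-0.01, 0.87, 0.49, 555.32], [0.0, 0.0, 0.0, 1.0]] {'fx': 497.2052120290982, 'fy': 497.2052120290982, 'cx': 317.4096124188222, 'cy': 241.46765703635776}
```

View pics/top0.png

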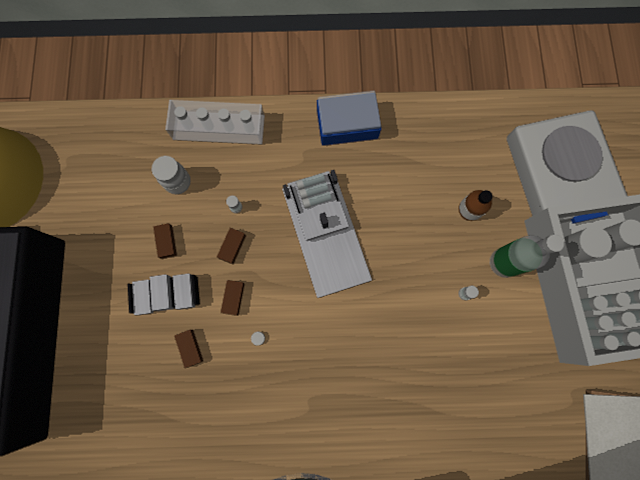

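View pics/side0.png

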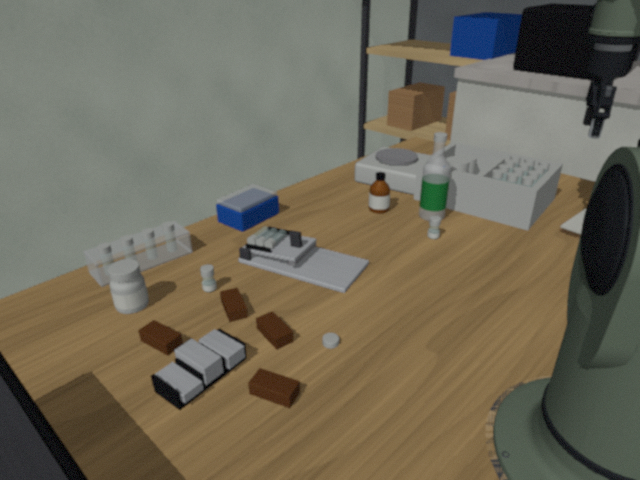

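The top view shows the rack at about (164,294), the stand centred near (328,238) with its tab at (325,220) and its hinge to the upper left, and four brown decoys around the rack. Next I'll take metric measurements from the range data.

```bash
cat > h.py <<'E'
import numpy as np,cv2
def cloud(c):
    z=c["range_z"].astype(float); v,u=np.mgrid[:480,:640]
    p=np.stack([(u-c["cx"])/c["fx"]*z,-(v-c["cy"])/c["fy"]*z,-z],-1)
    M=c["cam_to_world"]; return p@M[:3,:3].T+M[:3,3]
def ray(c,uv,h):
    uv=np.atleast_2d(uv).astype(float)
    d=np.stack([(uv[:,0]-c["cx"])/c["fx"],-(uv[:,1]-c["cy"])/c["fy"],-np.ones(len(uv))],-1)@c["cam_to_world"][:3,:3].T
    o=c["cam_to_world"][:3,3]; return o+d*((h-o[2])/d[:,2])[:,None]
def rect(c,mask,h):
    """oriented rectangle (centre, size, long-axis yaw) of mask's largest contour on plane z=h"""
    cs,_=cv2.findContours(mask.astype(np.uint8),cv2.RETR_EXTERNAL,cv2.CHAIN_APPROX_NONE)
    k=max(cs,key=cv2.contourArea)[:,0]
    (x,y),(w,l),a=cv2.minAreaRect(ray(c,k,h)[:,:2].astype(np.float32)); a=np.radians(a)
    if l>w: w,l=l,w; a+=np.pi/2
    a=(a+np.pi/2)%np.pi-np.pi/2
    return np.array([x,y]),(w,l),a
E
python3 - <<'E'
import pickle,cv2,numpy as np
from h import *
c=pickle.load(open("top0.pkl","rb"));P=cloud(c);I=c["image"];hsv=cv2.cvtColor(I,cv2.COLOR_BGR2HSV)
m=np.zeros((480,640),bool)
print("table z",np.median(P[330:380,280:400,2]))
R=(slice(265,322),slice(120,208))
w=np.zeros((480,640),np.uint8);w[R]=((hsv[R][...,1]<45)&(hsv[R][...,2]>110))*255
n,l,s,cen=cv2.connectedComponentsWithStats(w)
for i in range(1,n):
    if s[i,4]>100:
        q=P[l==i]; h=np.median(q[:,2]); print(i,s[i],cen[i],"z",h,np.percentile(q[:,2],[10,90]),rect(c,l==i,h))
d=np.zeros_like(w);d[R]=(hsv[R][...,2]<60)|(w[R]>0); d=cv2.morphologyEx(d,cv2.MORPH_CLOSE,np.ones((3,3)));print("rack",rect(c,d,34))
# stand
w[:]=0;R=(slice(165,300),slice(278,378));w[R]=((hsv[R][...,1]<50)&(hsv[R][...,2]>110))*255
print("stand",rect(c,w,10))
for u,v in [(335,265),(345,280),(325,245),(312,218),(340,215),(325,219),(325,214),(323,225)]: print((u,v),P[v,u].round(1),I[v,u],hsv[v,u])
big=cv2.resize(I[160:325,110:390],None,fx=2.8,fy=2.8,interpolation=cv2.INTER_CUBIC);cv2.imwrite("pics/z1.png",big)
E
```

```text
table z -0.7074903630398239
1 [150 275  19  35 577] [158.88041594 292.06759099] z 43.37114442050381 [41.38551496 45.51646428] (array([497.02526855, 273.97103882]), (67.30229949951172, 33.867061614990234), np.float64(0.11087266424553))
2 [173 274  19  35 571] [181.92819615 290.82311734] z 35.313129169885315 [33.25490383 37.4893802 ] (array([499.26031494, 230.57035828]), (67.59394836425781, 34.07788848876953), np.float64(0.11358518536193829))
3 [132 280  19  35 528] [141.20265152 296.8219697 ] z 27.58373312310573 [25.43066818 29.67232056] (array([489.99752808, 315.27783203]), (67.44395446777344, 32.63164138793945), np.float64(0.11447865926290302))
rack (array([496.20196533, 268.59976196]), (141.50631713867188, 73.50109100341797), np.float64(-1.460903323001109))
stand (array([619.38043213, -61.32603455]), (256.27099609375, 119.94210815429688), np.float64(0.2855747917203455))
(335, 265) [546.9 -80.2   7.9] [153 151 152] [135   3 153]
(345, 280) [514.7 -99.9   7.8] [150 148 150] [150   3 150]
(325, 245) [589.6 -60.5  10.9] [149 148 148] [120   2 149]
(312, 218) [642.5 -34.7  36.2] [144 142 143] [135   4 144]
(340, 215) [646.7 -93.   38.2] [145 143 144] [135   4 145]
(325, 219) [629.9 -60.8  73. ] [46 44 46] [150  11  46]
(325, 214) [650.  -62.   37.4] [54 53 53] [120   5  54]
(323, 225) [620.7 -56.6  60.8] [18 17 18] [150  14  18]
```

View pics/z1.png

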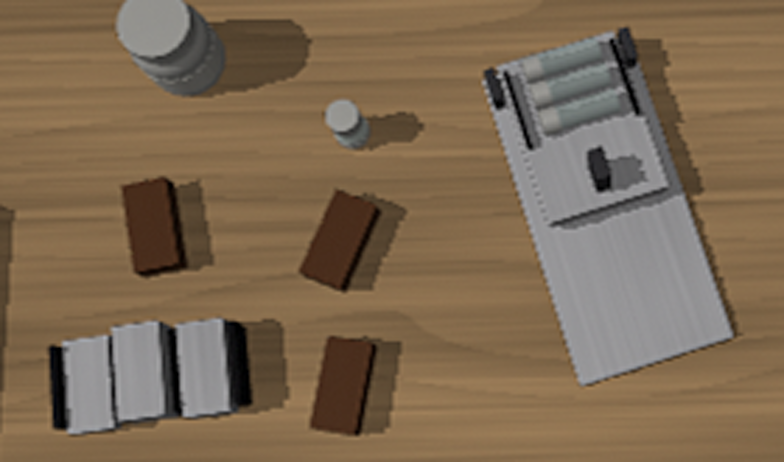

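Slot heights put the middle spacer in the right-hand slot (top 35 mm, centre about (499,231), yaw 0.11). The 28 mm top is the thin spacer and the 43 mm top is the thick one. The plate may start slightly raised, so I'll look at both from close by.

```bash
cat >> h.py <<'E'
from workcell import *
def down(yaw,tilt=0):
    c,s=np.cos(yaw),np.sin(yaw); R=np.array([[c,s,0],[s,-c,0],[0,0,-1.]])
    # tilt>0: rotate with plate (free edge up): tool approach leans
    a=np.array([-s,c,0]); return cv2.Rodrigues(a*tilt)[0]@R
E
python3 - <<'E'
from h import *
import pickle
p=read_state()["eef_pos"]; movel([p[0],p[1],330])
for n,pos,yaw in [("wspacer",[499,231,300],0.113+np.pi/2),("wstand",[590,-70,320],0.2856)]:
    for y in (yaw,yaw-np.pi):
        try: movep(pos,down(y)); break
        except PlanningError as e: print(n,y,e)
    wait(.2); c=camera("wrist"); pickle.dump(c,open(n+".pkl","wb")); cv2.imwrite(f"pics/{n}.png",c["image"])
    print(n,y,c["cam_to_world"].round(2).tolist(),c["fx"],read_state()["time"],read_state()["qpos"].round(2))
E
```

```text
wspacer 1.6837963267948965 [[0.99, -0.11, -0.03, 490.82], [0.11, 0.95, 0.29, 305.17], [-0.0, -0.29, 0.96, 442.51], [0.0, 0.0, 0.0, 1.0]] 407.51298416855656 4.0667 [ 0.21  0.52 -1.08  1.68  0.48  1.24 -0.87]
wstand 0.2856 [[0.28, 0.92, 0.28, 662.24], [-0.96, 0.27, 0.08, -47.84], [-0.0, -0.3, 0.96, 462.53], [0.0, 0.0, 0.0, 1.0]] 407.51298416855656 5.5167 [ 0.54  0.48 -0.77  1.54  0.35  1.26 -1.56]
```

View pics/wstand.png

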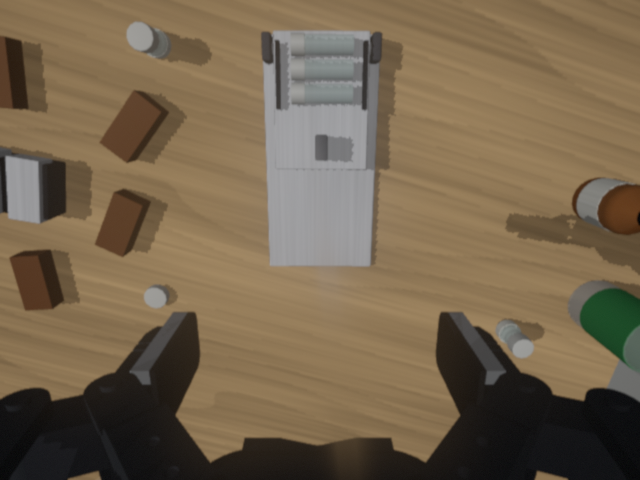

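View pics/wspacer.png

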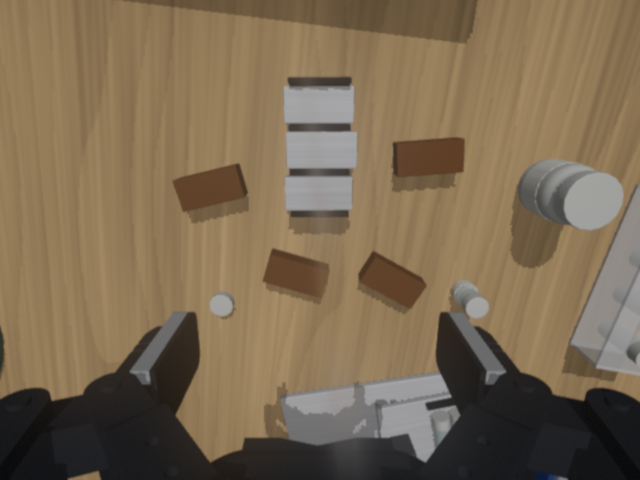

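Both close views are clear. In the stand view the deck's front corners are at (270,266) and (371,266), and the tab is at (321,147). In the rack view the middle spacer is at (319,193), with free space beyond both ends.

```bash
python3 - <<'E'
from h import *
import pickle
c=pickle.load(open("wstand.pkl","rb"));I=c["image"];P=cloud(c);hsv=cv2.cvtColor(I,cv2.COLOR_BGR2HSV)
w=np.zeros((480,640),np.uint8);R=(slice(25,285),slice(255,385));w[R]=(hsv[R][...,1]<40)&(hsv[R][...,2]>100)
print("deck all",rect(c,w,10))
f=w.copy();f[:185]=0; ctr,sz,a=rect(c,f,10);print("deck front part",ctr,sz,a, np.median(P[f>0][:,2]))
# edges by rows: left and right edge lines, front edge
rows=np.arange(190,258,4);L=np.array([(np.flatnonzero(f[r])[0]-.5,r) for r in rows]);Rr=np.array([(np.flatnonzero(f[r])[-1]+.5,r) for r in rows])
cols=np.arange(280,362,4);F=np.array([(u,np.flatnonzero(f[:,u])[-1]+.5) for u in cols])
A=[ray(c,q,10) for q in (L,Rr,F)]
for q in A:
    v=cv2.fitLine(q[:,:2].astype(np.float32),cv2.DIST_HUBER,0,.01,.01).ravel();print("line dir",np.arctan2(v[1],v[0]),np.arctan2(-v[0],v[1]))
yaw=np.mean([ (lambda v:np.arctan(v[1]/v[0]))(cv2.fitLine(q[:,:2].astype(np.float32),cv2.DIST_HUBER,0,.01,.01).ravel()) for q in A[:2]])
ux=np.array([np.cos(yaw),np.sin(yaw)]);uy=np.array([-ux[1],ux[0]])
yl,yr=[(q[:,:2]@uy).mean() for q in A[:2]];xf=(A[2][:,:2]@ux).mean()
O=ux*(xf+125)+uy*(yl+yr)/2;print("yaw",yaw,"width",yl-yr,"origin",O)
# plate slope along centreline & tab
D=P-[*O,0];X=D[...,:2]@ux;Y=D[...,:2]@uy
for lo,hi in [(2,14),(14,30),(30,50)]:
    m=(X>lo)&(X<hi)&(Y<-14)&(Y>-40)&(P[...,2]>15);print("plate x",lo,hi,X[m].mean(),np.median(P[m][:,2]),m.sum())
m=(X>-15)&(X<45)&(abs(Y)<25)&(P[...,2]>50)
print("tab",X[m].min(),X[m].max(),Y[m].min(),Y[m].max(),np.percentile(P[m][:,2],[5,50,95,99]),m.sum())
t=m&(P[...,2]>np.percentile(P[m][:,2],70)-3); print("tab top",X[t].mean(),Y[t].mean(),np.ptp(X[t]),np.ptp(Y[t]))
g=w.copy();
c=pickle.load(open("wspacer.pkl","rb"));I=c["image"];P=cloud(c);hsv=cv2.cvtColor(I,cv2.COLOR_BGR2HSV)
w=np.zeros((480,640),np.uint8);R=(slice(174,216),slice(275,365));w[R]=(hsv[R][...,1]<40)&(hsv[R][...,2]>100)
w=cv2.morphologyEx(w,cv2.MORPH_OPEN,np.ones((5,5)));print("spacer",rect(c,w,36),np.median(P[w>0][:,2]))
E
```

```text
deck all (array([619.03302002, -63.58673096]), (252.6071319580078, 119.59394073486328), np.float64(0.2862914816591995))
deck front part [544.18103027 -85.61864471] (119.59429931640625, 96.56019592285156) -1.2844123668668441 9.875685970129098
line dir 0.28832328 -1.2824731
line dir 0.28885433 -1.281942
line dir -1.281669 -2.8524654
yaw 0.28858882 width 119.66748478694424 origin [618.1246332  -63.69739853]
plate x 2 14 8.005660669090512 37.43421863396492 300
plate x 14 30 21.923788845206932 36.47642082086267 400
plate x 30 50 39.97438198399672 34.952045164278616 539
tab -14.815583594796534 28.85629852602696 -24.999713686976555 24.998876795334304 [ 70.64982938 405.90356747 409.57415458 410.8373804 ] 3242
tab top -11.339558830825478 -6.341226452959908 6.355181962312841 49.99634636489459
spacer (array([499.83456421, 230.25048828]), (67.53034973144531, 35.634151458740234), np.float64(0.11337601070306924)) 35.708745924232346
```

Measurements agree: width is 119.7 mm, the deck's height is right, and the plate's slope and tab height both give a starting angle of about 0.077. Next I'll grip the tab and raise the plate.

```bash
cat >> h.py <<'E'
YAW=0.2886; O=np.array([618.1,-63.7]); UX=np.array([np.cos(YAW),np.sin(YAW)]); UY=np.array([-UX[1],UX[0]])
def st(x,y,z): return np.array([*(O+UX*x+UY*y),z])
def tab(th,y=0,back=0):
    """TCP position and orientation for gripping the tab at plate angle th, withdrawn by back"""
    c,s=np.cos(th),np.sin(th); R=down(YAW,th)
    return st(110-96*c+34*s,y,18+96*s+34*c)+R[:,2]*(-grip_point_offset-back),R
def stand_xy(P):
    D=P[...,:2]-O; return D@UX,D@UY
def plate_angle(c):
    P=cloud(c);X,Y=stand_xy(P);m=(X>5)&(X<45)&(abs(Y)<42)&(abs(Y)>14)&(P[...,2]>22)&(P[...,2]<110)
    k=np.polyfit(X[m],P[m][:,2],1); r=abs(P[m][:,2]-np.polyval(k,X[m]))<3
    k=np.polyfit(X[m][r],P[m][:,2][r],1); return -np.arctan(k[0]), np.polyval(k,20), r.sum()
E
python3 - <<'E'
from h import *
import pickle
c=pickle.load(open("wstand.pkl","rb"));P=cloud(c);X,Y=stand_xy(P)
m=(X>-15)&(X<45)&(abs(Y)<25)&(P[...,2]>65)&(P[...,2]<80)
print("tab",X[m].min(),X[m].max(),Y[m].min(),Y[m].max(),Y[m].mean(),m.sum()); print(plate_angle(c))
ty=float(np.clip((Y[m].min()+Y[m].max())/2,-3,3)) if m.sum()>30 else 0
a0=.077
p,R=tab(a0,ty,60); movep(p,R); f0=read_state()["ft_force"]
print("guard",movel(tab(a0,ty)[0],max_speed=80,guard=8)); clamp(); s=read_state(); print(s["finger_gap"],s["gripper_force"],s["ft_force"]-f0,s["eef_pos"]-tab(a0,ty)[0],s["time"])
if 9<s["finger_gap"]<15:
    for th in (.14,.20,.26,.32):
        p,R=tab(th,ty); movel(p,R,max_speed=50); print(th,read_state()["ft_force"]-f0)
    s=read_state();print(s["finger_gap"],s["eef_pos"]-p,s["time"])
E
```

```text
tab 5.862926703848287 28.880659385827624 -6.11429709994841 5.307076807633895 -0.36891745614154026 330
(np.float64(0.07534378795429184), np.float64(36.57184000363657), np.int64(2240))
guard False
10.855120899812334 60.09695649147034 [-3.62592775  0.30100503  1.79477142] [-0.07208058  0.15440482  0.0848175 ] 7.9833
0.14 [-5.6314555  -0.24789704  8.02587138]
0.2 [-5.31561731 -0.05848902  7.43088649]
0.26 [-6.03674522  0.7329629   7.83739318]
0.32 [-5.85652018  1.55408077  7.89422178]
11.165703577936721 [-0.16013459  0.12470989 -0.1852257 ] 9.0583
```

```bash
python3 - <<'E'
from h import *
open_gripper(); p,R=tab(.32,-.4,75); movel(p,R)
p=st(-30,-6,320); movep(p,down(YAW)); c=camera("wrist"); print("angle",plate_angle(c),read_state()["time"])
S=np.array([499.5,230.4]); R=down(0.1134+np.pi/2)
movep([*S,110],R); f0=read_state()["ft_force"]
print("guard",movel([*S,4],max_speed=100,guard=8)); clamp(); s=read_state()
print(s["finger_gap"],s["gripper_force"],s["ft_force"]-f0,s["eef_pos"],s["time"])
if s["finger_gap"]>64:
    f0=s["ft_force"]; movel([*S,60],max_speed=60); wait(.2); s=read_state(); print(s["finger_gap"],s["ft_force"]-f0,s["time"])
E
```

```text
angle (np.float64(0.31578209370571625), np.float64(59.63134040228774), np.int64(2536)) 11.3
guard False
67.21302891977669 65.93136191368103 [-1.94767776 -1.23602195 11.39240966] [499.85259885 230.45699192   4.79739965] 14.275
66.7545669920103 [  1.46454245   2.31789088 -13.34442976] 15.5583
```

Spacer is gripped (gap 66.8 mm). Next I'll lay it on the front of the deck, because the inner finger can't fit between spacer and rib, and then measure it and take a new grip across its width.

```bash
python3 - <<'E'
from h import *
import pickle
s=read_state(); movel([499.5,230.4,190],max_speed=200)
R=down(YAW+np.pi/2); movep(st(-80,0,130),R); wait(.1); print(read_state()["finger_gap"])
movel(st(-80,0,25),max_speed=120)
f0=read_state()["ft_force"]; g=movel(st(-80,0,1.5),max_speed=20,guard=6); s=read_state()
print("touch",g,s["eef_pos"],s["ft_force"]-f0,s["time"])
open_gripper(); movel(st(-80,0,150),max_speed=200)
movep(st(-110,0,250),down(YAW)); wait(.1); c=camera("wrist"); pickle.dump(c,open("w3.pkl","wb")); cv2.imwrite("pics/w3.png",c["image"])
P=cloud(c);X,Y=stand_xy(P); m=(P[...,2]>26)&(P[...,2]<42)&(X>-130)&(X<-20)&(abs(Y)<60)
m=cv2.morphologyEx(m.astype(np.uint8),cv2.MORPH_OPEN,np.ones((5,5)))
ctr,sz,a=rect(c,m,34); d=ctr-O; print("spacer",d@UX,d@UY,sz,a-YAW,np.median(P[m>0][:,2]),plate_angle(c),read_state()["time"])
E
```

```text
66.87080125099453
touch True [541.34908595 -86.42115552   3.3426382 ] [-3.29930619 -0.35811719 11.97777314] 19.7167
spacer -79.78950483208799 -0.9859160081490642 (66.64582824707031, 33.76026153564453) 0.006207172271323003 33.84476156124512 (np.float64(0.31476530619147464), np.float64(59.57995048873833), np.int64(4272)) 22.2667
```

View pics/w3.png

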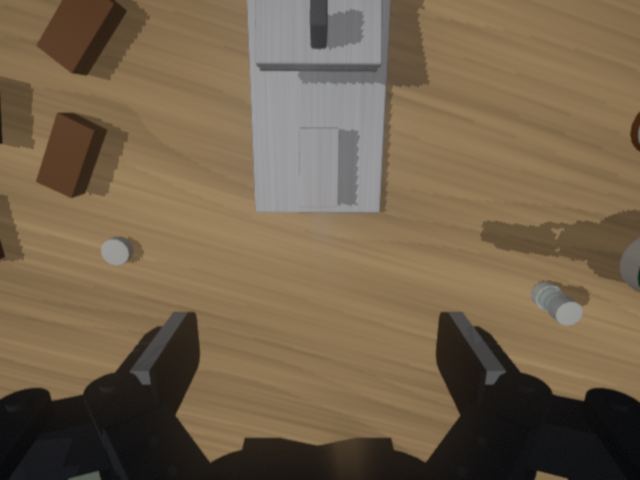

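The picture shows the spacer lying flat on the front of the deck at about (319,167), square and central, with the plate raised to 0.315. Next I'll grip it across its width near the outer end and slide it in to the rib.

```bash
python3 - <<'E'
from h import *
R=down(YAW+.003); z=14
movep(st(-100,-1,70),R); g=movel(st(-100,-1,z),max_speed=80,guard=8); print("down",g)
f0=read_state()["ft_force"]; clamp(); s=read_state(); print(s["finger_gap"],s["ft_force"]-f0,stand_xy(s["eef_pos"]),s["eef_pos"][2])
if 31<s["finger_gap"]<37:
    R=down(YAW); movel(st(-100,-.5,z+.7),R,max_speed=20)
    g=movel(st(-55,0,z+.7),max_speed=60,guard=12); s=read_state(); print("mid",g,stand_xy(s["eef_pos"]),s["ft_force"]-f0)
    if not g:
        g=movel(st(-38,0,z+.7),max_speed=12,guard=8); s=read_state(); print("rib",g,stand_xy(s["eef_pos"]),s["ft_force"]-f0,s["finger_gap"],s["time"])
E
```

```text
down False
32.8211800395082 [-1.83717018 -1.43552583  9.64782221] (np.float64(-99.9037164179777), np.float64(-1.1409115039807882)) 14.460142025350905
mid False (np.float64(-55.37034016110916), np.float64(-0.034808332694676196)) [ 0.11810054 -0.42281752 -1.68795793]
rib True (np.float64(-42.33700880088543), np.float64(0.032237659575203796)) [-0.27566365 -0.43466056  7.90097554] 32.86554955311338 26.5917
```

```bash
python3 - <<'E'
from h import *
import pickle
s=read_state(); x=stand_xy(s["eef_pos"])[0]
movel(st(x,0,14),max_speed=10,guard=10); open_gripper(); print(read_state()["ft_force"])
movel(st(x-40,0,60),max_speed=120); movep(st(-110,0,250),down(YAW)); wait(.1)
c=camera("wrist"); pickle.dump(c,open("w4.pkl","wb")); cv2.imwrite("pics/w4.png",c["image"])
P=cloud(c);X,Y=stand_xy(P); m=(P[...,2]>26)&(P[...,2]<42)&(X>-130)&(X<-10)&(abs(Y)<60)
m=cv2.morphologyEx(m.astype(np.uint8),cv2.MORPH_OPEN,np.ones((5,5)));v=m>0
ctr,sz,a=rect(c,m,34); d=ctr-O; print("visible part",d@UX,d@UY,sz,a-YAW,np.percentile(P[v][:,2],[5,50,95]),"outer x",np.percentile(X[v],[0,2]))
k=np.polyfit(X[v],P[v][:,2],1);print("tilt",k[0]); print(plate_angle(c),read_state()["time"])
E
```

```text
[ 0.57056855 -0.36751882  0.12199007]
visible part -33.0257918653282 -0.08712555326710698 (45.41402053833008, 33.87382125854492) 0.0008009885479760004 [32.60288607 33.83397932 35.06292251] outer x [-55.86119367 -54.9368156 ]
tilt 0.00021542104738200927
(np.float64(0.3158600049296343), np.float64(59.59753317219501), np.int64(4267)) 29.0083
```

View pics/w4.png

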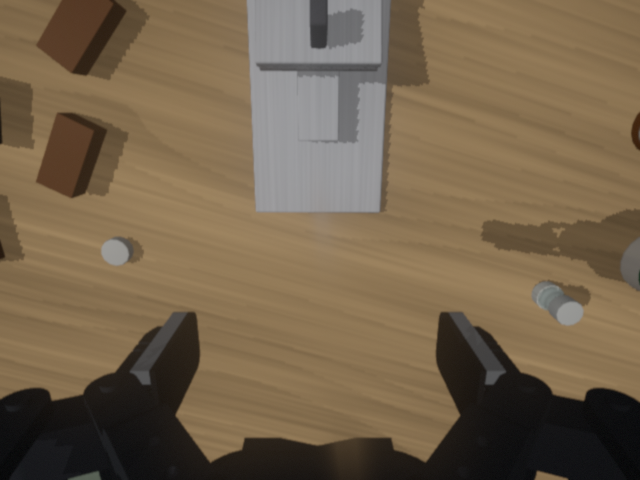

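Spacer sits flat with its outer end at x ≈ -56, y ≈ 0 and yaw 0.001, so it is against the rib. Next I'll press the plate down with closed fingers on the tab's top.

```bash
cat >> h.py <<'E'
def top(th,back=0):
    c,s=np.cos(th),np.sin(th); R=down(YAW,th); return st(110-96*c+46*s,-.4,18+96*s+46*c)-R[:,2]*back,R
E
python3 - <<'E'
from h import *
import pickle
clamp(); p,R=top(.30,40); movep(p,R); p,R=top(.32,4); movel(p,R,max_speed=60)
f0=read_state()["ft_force"]
for th in (.28,.25,.225,.20,.185):
    p,R=top(th); g=movel(p,R,max_speed=15,guard=11); s=read_state(); print(th,g,s["eef_pos"]-p,s["ft_force"]-f0)
    if g or np.linalg.norm(s["ft_force"]-f0)>12: break
s=read_state(); movel(s["eef_pos"]-s["tool_rot"][:,2]*50,max_speed=60); movep(st(-110,0,250),down(YAW)); wait(.1)
c=camera("wrist"); cv2.imwrite("pics/w5.png",c["image"])
P=cloud(c);X,Y=stand_xy(P); m=(P[...,2]>26)&(P[...,2]<38)&(X>-130)&(X<-12)&(abs(Y)<60)
m=cv2.morphologyEx(m.astype(np.uint8),cv2.MORPH_OPEN,np.ones((5,5)));v=m>0
ctr,sz,a=rect(c,m,34); d=ctr-O; print("visible part",d@UX,d@UY,sz,a-YAW,"outer x",np.percentile(X[v],[0,2])); print(plate_angle(c),read_state()["time"])
E
```

```text
0.28 False [-0.02113574 -0.1607515   0.10343532] [-1.3500875  -0.42185415  3.53567969]
0.25 False [-0.01642148 -0.19070866 -0.03159948] [-0.36138692 -0.04643363 -0.54230346]
0.225 False [-0.0335703  -0.04629166 -0.0176972 ] [ 1.15323572  0.58823241 -0.5132736 ]
0.2 True [1.42038143 0.48299243 1.60807131] [2.2196002  0.79004876 5.06346065]
visible part -34.32027998660993 -0.08621689817964784 (44.0976448059082, 33.86226272583008) 0.0010372442261796233 outer x [-56.51699559 -55.55718728]
(np.float64(0.21990192785179885), np.float64(50.04378082636593), np.int64(4100)) 34.8333
```

```bash
python3 -c "
from workcell import *
print(finish_job())"
```

```text
the job is handed in; nothing more can be done
None
```

The job is handed in: by my last wrist-camera measurement the middle spacer lies flat against the stop rib (x ≈ -22 mm, y ≈ 0, yaw error 0.001 rad), the plate rests on it at 0.220 rad, and the robot is clear of everything after about 35 s; `finish_job()` gave no verdict.

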